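# Open the ratchet stop of the jar rack

### The job

Open the jar rack for a full row: press the red release button on the blue sliding jaw down until it stays down, then push the jaw back along its toothed bar, away from the jars, until it is fully home against the end block. This is fingertip work: nothing is to be gripped or lifted, and the two jars in the rack and the things around it stay where they are.

Things in the scene. Friction and masses are not known exactly. Their poses are not given: they have to be found in the camera images.
- jar_rack: Fixed rack for jars: dark base plate 8 mm thick, x -60 to 70, y -225 to 205 mm from its origin (at bench level); aluminium wall, 68 mm high, at its +y end; toothed bar along y at x = 45 mm, 26 to 38 mm above the bench; grey end block, 50 mm high, at the bar's -y end. z up, y along the bar towards the wall; the jaw opens towards -y. Place and heading vary.
- release_top (a point): Centre of the top of the red release button (34 x 28 mm, x by y; 83 mm above the bench when up, 73 mm when fully pressed, about 74.5 mm when latched down), which sits on the jaw's carriage, above the bar, 50 mm to the -y side of the jaw face. Axes as the rack's. It moves straight down; the jaw plate's top stands 27 mm above the raised button, its near side 24 mm from the button's edge.
- release (a joint): Travel of the red release button, m: 0 up (ratchet engaged), 0.010 fully down (ratchet free). Return spring of 4 N at the top to 9 N at the bottom; pressed to the bottom (0.010) it latches and stays down by itself at about 0.0085, let go earlier (before 0.0085) it springs back up. It cannot be unlatched by pressing. While it is up the pawl lets the jaw open by at most 10 mm and then blocks it.
- jaw_face (a point): Point on the jar-side face of the blue jaw plate, in the middle of its width, 15 mm below its top edge and 95 mm above the bench. The plate is 125 mm wide (rack's x), 12 mm thick (it lies on the -y side of this point) and reaches from 10 to 110 mm above the bench. Axes as the rack's: pushing here towards the rack's -y opens the jaw. The jars' lids are 58 mm above the bench.
- jaw (a joint): Opening of the sliding jaw, m: it starts somewhere between 0 and 0.06 and is 0.150 when it is home against the end block; grows towards the rack's -y. Slides with a friction of about 4 N once the release is down, and stays where it is left.
- jar_a: Squat jar of yellow ink with yellow screw lid, 63 mm wide, 50 mm high, standing loose in the rack by the end wall. Origin: centre of its underside (8 mm above the bench).
- jar_b: Squat jar of yellow ink with yellow screw lid, 67 mm wide, 50 mm high, standing loose in the rack beside jar_a, nearer the jaw. Origin: centre of its underside (8 mm above the bench).
- jar_red: Bystander: jar of red ink with yellow lid, 70 mm wide, 76 mm high, on the bench. Origin: centre of its underside.
- jar_maroon: Bystander: jar of dark red ink with yellow lid, 63 mm wide, 72 mm high, on the bench. Origin: centre of its underside.
- amber: Bystander: amber bottle with white cap, 42 mm wide, 85 mm high, on the bench behind the rack. Origin: centre of its underside.
- tape: Bystander: roll of brown tape lying flat, 100 mm wide, 48 mm high, left of the rack. Origin: centre of its underside.
Not all that is in view belongs to the job. What is shaped like the jar_b but pink or turquoise is not meant.

How it is judged:
By the outcome, as a careful person would: the job done as asked, in the order asked, and still so for the second after the job is handed in, with the robot touching nothing.
It also fails if it takes over 40 s, if anything falls off the work surface, if the arm or the gripper's body presses on something with over 40 N, if the wrist force passes 120 N, or if a joint passes its speed limit or range.

### The arm

A 7-joint arm with a two-finger parallel gripper is mounted at the origin on a cart in front of the work surface, level with it; the furniture and walls round the work are solid. World frame = base frame: x ahead of the robot, y to its left, z up, the work surface at z = 0. Lengths are in m, angles in rad, forces in N, time in s.
With the tool pointing down it reaches from about 0.4 to 0.85 m from the base axis. Payload 10.4 kg.
Tool frame: the origin (TCP) lies on the centre line of the jaws, within the pads' length; the fingertips stand 14 mm ahead of it and the grasp point (between the pads) lies 5 mm behind it (tip_reach is the z of the fingertips in the tool frame, in m); z points along the fingers, x is the direction in which the jaws open and shut, and the axes are right-handed (so a half turn about z gives the same grasp; the last joint's range is limited). The gripper opens to 87 mm and grips with 3 to 60 N. Pads are 19 mm wide; open, the fingers measure 117 mm over their backs; the gripper's body (75 mm by 190 mm) begins 51 mm behind the grasp point.
Start: joints at [-0.023, 0.332, -0.065, 1.46, 0.022, 1.35, -0.088], TCP at [0.625, 0, 0.215] pointing down, gripper open.
Joint ranges: [-2.6, 2.6], [-0.5, 2.12], [-1.47, 1.34], [0.16, 2.42], [-1.27, 4.41], [0.06, 2.06], [-2.6, 2.6]. Speed limits (rad/s): [2.22, 2.22, 2.79, 2.79, 3.14, 3.14, 3.14].

### API

Orientations are given as a unit quaternion [x, y, z, w].
In Python, from bench import * gives the robot as it stands.
- The arm moves only by the tool carry_out, never from a script. Its argument "rows" is a list of rows, each a list of 5 numbers: the closure, from -1 (fully open) to 1 (shut), so that 0 is half open, then the shift along the tool's x, y, z in units of 30 mm (1.0 is 30 mm), then the turn about the tool's z in units of 5 degrees (1.0 is 5 degrees). In form: [[jaw, x, y, z, turn], ...]. A call has 1 to 20 rows; each row shifts and turns the pose as measured when the row begins, along the tool's axes as they then stand; what a row does not reach is not made up. A row lasts 1/12 s, in which the tool goes at most 41.7 mm and 7.16 degrees, less where a joint would pass 70% of its speed; a pose out of reach is approached as far as the arm can. A call is refused whole if a number of a shift passes 1 or a number of a turn 1, either way. A call with a gripper value outside its range is refused whole. The fingers move at their own pace and stop on an object; "force" is the grip in N (left out, the last holds). Time passes only in rows, so rows that do not move let the fingers close. It gives the time, the measured TCP pose, the force and the opening at its end, in the units of the state.
- read_state(): the state, without advancing time (a new reading comes with each control period).
- camera(name): name is "scene" or "side" or "wrist"; returns the picture (384x512x3 uint8, blue, green, red); there is no depth.
- camera_info(name): a dict with "fx", "fy", "cx", "cy" (pixels), "extrinsics" (4x4, takes a point from camera to world coordinates); the wrist camera has in their place "tool_from_camera" (4x4, takes a point from camera to tool coordinates, whose origin is the TCP and whose axes are the tool frame's). Camera axes: x right, y down, z forward; pixel columns grow to the right and rows downward; lengths in m; the calibration is good to about 2 mm. A picture is of the moment at which its call begins: read the wrist's pose just before it. camera_info takes no time and is no camera call.
- close_job(): hands the job in, once; it reports no verdict.
Trained networks look in the newest picture that a camera, given by its name, has taken for a name from the list of things; names that differ only in an ending like _2 or _b are one class to them, and where a whole thing is asked for, a point or a joint stands for the part that bears it (a point fixed in the world has none). Each returns a list of dicts, best first, with "conf" (0 to 1); they miss things now and then, are a little off and sometimes report something else, mostly with a low value. They report only what shows in the picture. A call takes as long as a camera call. They do not tell look-alikes from the thing itself.
- recognise(query, camera): "box" ([centre column, centre row, width, height] in pixels, round what is visible of it).
- silhouettes(query, camera): "mask" (384x512 bool, what is visible of it) and "box" ([centre column, centre row, width, height] in pixels, round what is visible of it).
- pinpoint(query, camera): "xy" ([column, row] in pixels: a listed point, or the origin of a listed thing).
The state is a dict: "time": time; "joint_positions": joint angles; "joint_vel": joint speeds; "joint_torque": joint torques, N m; "ee_pos": TCP position; "eef_rot": TCP orientation; "ft_force": force on the tool from outside, world axes, zero at the start; "torque": the same for the moment, N m; "width": finger opening in m.
Only numpy, scipy, OpenCV 4.12 (cv2) and the standard library are available. Lean on these libraries where they do the work, as an engineer would, in place of code of your own. Each camera call takes 0.05 s, during which the arm holds its last target. There are 200 camera calls.

## Working session

There is one attempt and no reset: what is moved stays moved. The work goes in short steps, Python scripts to look and compute and a tool call to move; the robot and the scene stay as the last step left them, time stands still between calls to the robot, and variables do not carry over. Pictures are saved under pics/ and viewed, about 8 in all and at most 12, crops included, and the job is handed in when it is done.

Besides the shell and the picture viewer there is one more tool, called after "Request:" as name([rows], argument=value, ...), one row to a line, values as JSON. carry_out: Moves the arm, as the interface text tells. Its arguments: {"type":"object","properties":{"rows":{"type":"array","items":{"type":"array","items":{"type":"number"}}},"force":{"type":"number"}},"required":["rows"]}

```bash
mkdir -p pics
cat > h.py <<'E'
from bench import *
import numpy as np, cv2
from scipy.spatial.transform import Rotation as R
def cam(n):
    i=camera_info(n)
    if n=="wrist":
        s=read_state(); T=np.eye(4); T[:3,:3]=R.from_quat(s["eef_rot"]).as_matrix(); T[:3,3]=s["ee_pos"]
        return i,T@np.array(i["tool_from_camera"])
    return i,np.array(i["extrinsics"])
def ray(n,px):
    i,E=cam(n); d=E[:3,:3]@np.array([(px[0]-i["cx"])/i["fx"],(px[1]-i["cy"])/i["fy"],1]); return E[:3,3],d
def onz(n,px,z):
    o,d=ray(n,px); return o+d*(z-o[2])/d[2]
def proj(n,p):
    i,E=cam(n); c=np.linalg.inv(E)@np.append(p,1); return c[0]/c[2]*i["fx"]+i["cx"],c[1]/c[2]*i["fy"]+i["cy"]
E
python3 - <<'E'
from h import *
s=read_state();print(s["time"],s["ee_pos"],s["eef_rot"],s["width"])
for n in("scene","side"):
    im=camera(n); cv2.imwrite(f"pics/{n}1.png",im)
    for q,z in(("release_top",.083),("jaw_face",.095),("jar_a",.008),("jar_rack",0)):
        for r in pinpoint(q,n)[:3]: print(n,q,np.round(r["xy"],1),round(r["conf"],2),np.round(onz(n,r["xy"],z),3))
E
```

```text
0.0 [ 6.24600288e-01 -1.15248600e-06  2.14563736e-01] [ 9.99999758e-01  3.48685929e-07 -6.94065325e-04  3.60947940e-05] 0.08698819058424664
scene release_top [272.8 205.4] 0.46 [ 0.52  -0.014  0.083]
scene jaw_face [272.7 214.6] 0.61 [0.469 0.026 0.095]
scene jar_a [234.8 259.6] 0.91 [0.454 0.188 0.008]
scene jar_a [248.8 211. ] 0.88 [0.627 0.01  0.008]
scene jar_a [259.7 250.7] 0.66 [0.438 0.104 0.008]
scene jar_rack [272.3 237. ] 0.73 [0.472 0.027 0.   ]
side release_top [233.9 199. ] 0.38 [ 0.51  -0.025  0.083]
side release_top [211.2 200.4] 0.33 [ 0.42  -0.016  0.083]
side jaw_face [224.5 193.8] 0.55 [0.477 0.003 0.095]
side jar_a [264.3 225.6] 0.86 [ 0.611 -0.124  0.008]
side jar_a [261.6 211.1] 0.62 [ 0.623 -0.024  0.008]
side jar_a [214.3 193. ] 0.47 [0.45  0.159 0.008]
side jar_rack [223.7 210.7] 0.66 [0.472 0.024 0.   ]
side jar_rack [225.5 191.2] 0.56 [0.502 0.176 0.   ]
side jar_rack [235.7 199.9] 0.53 [ 0.535  0.095 -0.   ]
```

```bash
python3 -c "
import cv2,numpy as np
cv2.imwrite('pics/both.png',cv2.resize(np.vstack([cv2.imread('pics/scene1.png'),cv2.imread('pics/side1.png')]),(400,600)))"
```

```text
(no output)
```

View pics/scene1.png

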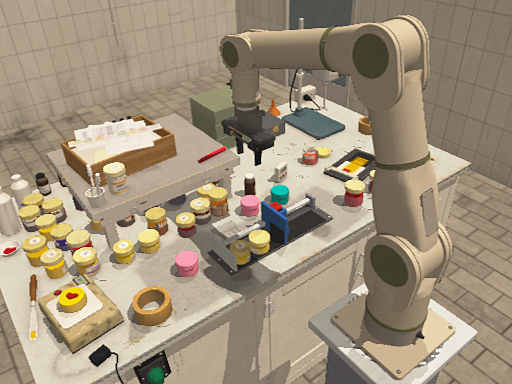

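View pics/side1.png

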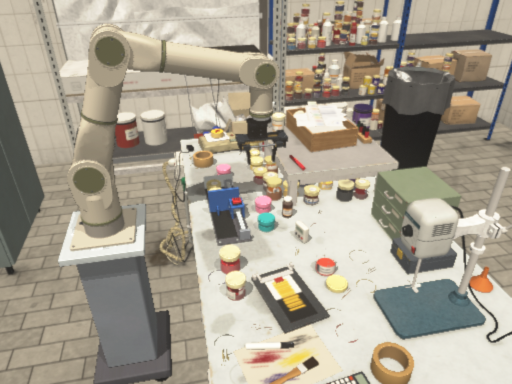

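The scene picture shows the blue jaw at about (273,222) and the red button at (277,206). The rack runs from the wall at about (225,235) to the end block at about (325,213). In the side picture the jaw is at (224,199) and the button at (237,202). Next I'll take closer crops and the wrist view.

Run:
```python
from h import *
w=camera("wrist"); cv2.imwrite("pics/w1.png",w)
a=cv2.imread("pics/scene1.png")[185:275,200:340]; b=cv2.imread("pics/side1.png")[165:255,185:325]
up=lambda x:cv2.resize(x,(560,360) if 0 else (466,300),interpolation=cv2.INTER_CUBIC)
o=np.zeros((600,800,3),np.uint8); o[:300,:466]=up(a); o[300:,:466]=up(b); o[:250,466:799]=cv2.resize(w,(333,250))
cv2.imwrite("pics/crop1.png",o)
for q,z in(("release_top",.083),("jaw_face",.095),("jar_a",.008),("jar_rack",0)):
    for r in pinpoint(q,"wrist")[:3]: print(q,np.round(r["xy"],1),round(r["conf"],2),np.round(onz("wrist",r["xy"],z),3))
for n in("scene","side"):
    for q in ("tape","amber","jar_red"):
        for r in pinpoint(q,n)[:2]: print(n,q,np.round(r["xy"],1),round(r["conf"],2),np.round(onz(n,r["xy"],0),3))
```

```text
release_top [140.1 210.9] 0.88 [ 0.518 -0.023  0.083]
jaw_face [ 81.8 163.8] 0.75 [0.477 0.024 0.095]
jar_a [261.9 166.8] 0.97 [0.633 0.003 0.008]
jar_a [89.  78.3] 0.8 [0.453 0.096 0.008]
jar_a [251.9 264.8] 0.74 [ 0.621 -0.12   0.008]
jar_rack [118.6 138.6] 0.91 [0.473 0.033 0.   ]
scene tape [152.7 312.1] 0.64 [0.43  0.477 0.   ]
scene amber [248.9 193.8] 0.69 [ 0.722 -0.058  0.   ]
scene amber [274.3 203.7] 0.49 [ 0.613 -0.093  0.   ]
scene jar_red [353.9 204.1] 0.9 [ 0.431 -0.314 -0.   ]
scene jar_red [375.5 189. ] 0.48 [ 0.446 -0.447  0.   ]
side tape [203.9 162.4] 0.68 [0.435 0.477 0.   ]
side amber [286.8 216.7] 0.58 [ 0.716 -0.074  0.   ]
side jar_red [232.9 269.4] 0.73 [ 0.452 -0.336  0.   ]
```

View pics/crop1.png

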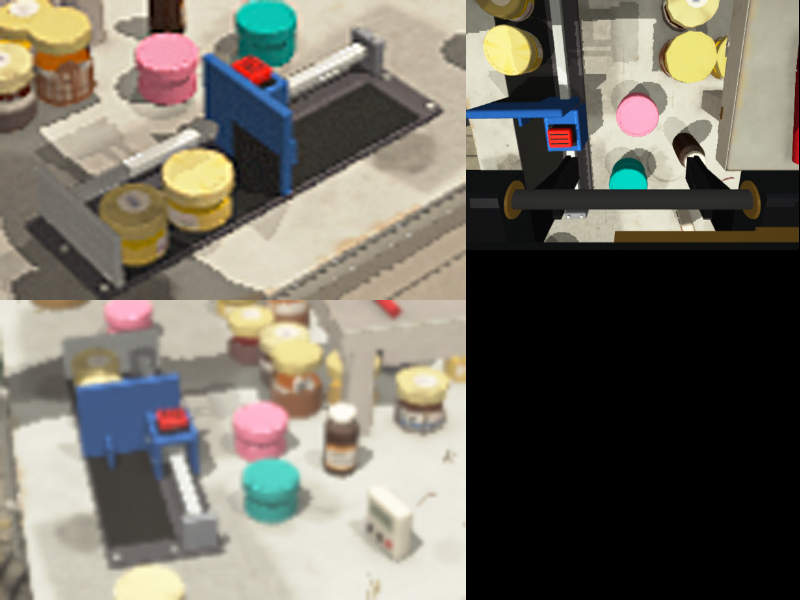

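The wrist view shows the red button at about (140,211) and the blue plate's top edge at row 165. The pink jar (262,177) and turquoise jar (250,265) are decoys. Red things that could be confused with the button are the jar_red lookalike at scene (354,190) and the pen at (212,155). The button on the blue carriage is the one that matches the description. Next I'll refine the button by colour, the heading by the plate's edge, and the jar positions.

Run:
```python
from h import *
w=cv2.imread("pics/w1.png"); hsv=cv2.cvtColor(w,cv2.COLOR_BGR2HSV); h,s,v=cv2.split(hsv)
red=(((h<8)|(h>172))&(s>150)&(v>90)).astype(np.uint8); red[:,200:]=0
n,l,st,c=cv2.connectedComponentsWithStats(red); k=1+st[1:,4].argmax(); ys,xs=np.where(l==k)
print("red",st[k],c[k],onz("wrist",c[k],.083))
x0,y0,ww,hh=st[k][:4]
for p in((x0,y0),(x0+ww,y0),(x0,y0+hh),(x0+ww,y0+hh)): print(np.round(onz("wrist",p,.083),4))
blue=((h>100)&(h<125)&(s>130)).astype(np.uint8)
# top row of blue per column -> upper (+y) edge of plate top = jar-side face at z=.110
cols=[x for x in range(0,185,5) if blue[:,x].any()]
P=np.array([onz("wrist",(x,np.where(blue[100:,x])[0][0]+100),.11) for x in cols if blue[100:,x].any()])
print(np.round(P[:,:2],4).tolist())
g=cv2.cvtColor(w,cv2.COLOR_BGR2GRAY)
for L in cv2.createLineSegmentDetector().detect(g)[0][:,0]:
    if abs(L[3]-L[1])>45 and L[0]<230 and abs(L[2]-L[0])<40:
        a,b=onz("wrist",L[:2],.032),onz("wrist",L[2:],.032); d=(b-a)*np.sign(b-a)[1]; print("line",np.round(L),np.round(np.degrees(np.arctan2(-d[0],d[1])),1))
silh=silhouettes("jar_b","wrist")
for r in pinpoint("jar_b","scene")[:6]: print(np.round(r["xy"]),np.round(onz("scene",r["xy"],.008),3),round(r["conf"],2))
```

```text
red [126 197  39  29 940] [145.14148936 210.90851064] [ 0.52263237 -0.02284937  0.083     ]
[ 0.5064 -0.0093  0.083 ]
[ 0.5422 -0.0093  0.083 ]
[ 0.5031 -0.038   0.083 ]
[ 0.5399 -0.038   0.083 ]
[[0.417, 0.023], [0.4212, 0.0238], [0.4255, 0.0247], [0.4299, 0.0263], [0.4342, 0.0271], [0.4386, 0.0288], [0.4428, 0.0296], [0.4472, 0.0312], [0.4515, 0.0329], [0.4555, 0.0329], [0.4596, 0.0329], [0.4636, 0.0329], [0.4677, 0.0329], [0.4717, 0.0329], [0.4757, 0.0329], [0.4798, 0.0329], [0.4838, 0.0329], [0.4878, 0.0329], [0.4919, 0.0329], [0.4959, 0.0329], [0.4999, 0.0329], [0.504, 0.0329], [0.5081, 0.0337], [0.5122, 0.0345], [0.5165, 0.0361], [0.5208, 0.0386], [0.5249, 0.0394], [0.5289, 0.0394], [0.5329, 0.0394], [0.5366, 0.0361], [0.5406, 0.0361], [0.5446, 0.0361], [0.5488, 0.0378], [0.5529, 0.0394], [0.5569, 0.0394], [0.5603, 0.0304], [0.5644, 0.0321]]
line [132.  39. 144. 151.] 0.9
line [ 86. 260.  71. 181.] 1.1
line [158. 150. 144.   0.] 0.7
line [190. 223. 196. 288.] 0.9
line [ 10. 203.  21. 258.] -0.9
line [179.  79. 187. 206.] -0.2
line [172.   1. 179.  76.] 2.3
line [119. 181. 126. 230.] 0.4
line [176. 229. 171. 170.] 0.9
line [192. 288. 186. 218.] 0.7
[235. 260.] [0.454 0.188 0.008] 0.91
[249. 211.] [0.627 0.01  0.008] 0.88
[260. 251.] [0.438 0.104 0.008] 0.66
[282. 203.] [ 0.59  -0.11   0.008] 0.64
[192. 272.] [0.49  0.319 0.008] 0.63
```

Request:
carry_out([
  [1,-0.6,0.15,0,0],
  [1,-0.6,0.15,0.2,0],
  [1,-0.6,0.15,0.3,0],
  [1,-0.6,0.15,0.4,0],
  [1,-0.6,0.15,0.4,0],
  [1,-0.4,0.02,0.4,0],
  [1,0,0,0.3,0],
  [1,0,0,0,0],
  [1,0,0,0,0],
], force=20)

```text
time: 1.9
ee_pos: [0.52, -0.0237, 0.1534]
eef_rot: [1.0, 0.0, 0.002, -0.0]
ft_force: [0.4, 0.5, -0.5]
width: 0.035
```

Run:
```python
from h import *
w=camera("wrist");a=camera("scene");b=camera("side")
up=lambda x:cv2.resize(x,(400,300),interpolation=cv2.INTER_CUBIC)
a=a[170:260,220:340];b=b[155:245,180:300]
cv2.imwrite("pics/c2.png",np.vstack([np.hstack([up(a),up(b)]),np.hstack([up(w),up(w)*0])]))
s=read_state();print(s["time"],s["ee_pos"],s["eef_rot"],s["width"],s["ft_force"])
```

```text
2.05 [ 0.52054935 -0.02350428  0.15373026] [ 9.99997962e-01  3.09339952e-04  1.98266431e-03 -2.21000414e-04] 0.022715296129022188 [-0.11525211 -0.48798283 -0.53778394]
```

View pics/c2.png

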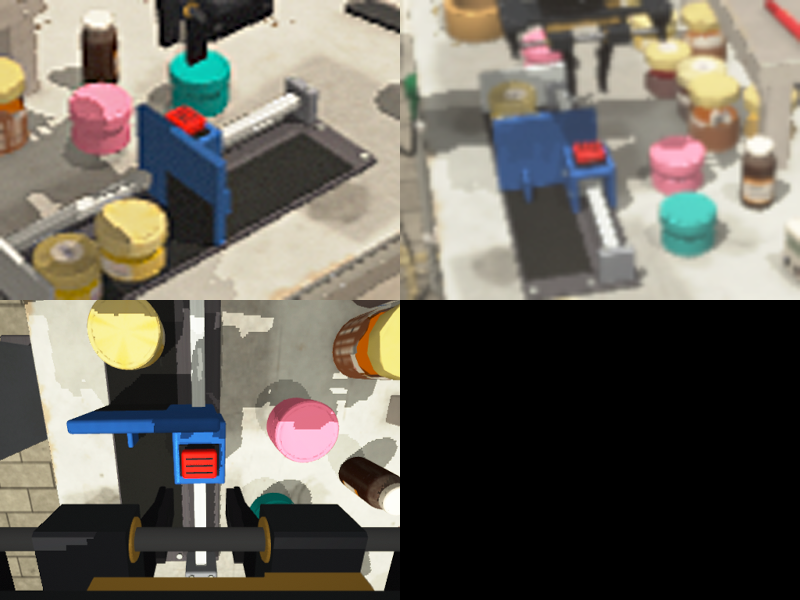

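The crops show the button at scene (188,118) with the fingertips straight above it, and in the wrist crop at (199,463). I'll check this numerically from this closer pose.

Run:
```python
from h import *
s=read_state();e=np.array(s["ee_pos"])
def red(n,im):
    h,sa,v=cv2.split(cv2.cvtColor(im,cv2.COLOR_BGR2HSV)); m=(((h<8)|(h>172))&(sa>150)&(v>90)).astype(np.uint8)
    _,l,st,c=cv2.connectedComponentsWithStats(m); 
    for k in range(1,len(c)):
        if st[k][4]>20:
            p=onz(n,c[k],.083)
            if np.hypot(p[0]-.52,p[1]+.02)<.06: print(n,st[k],np.round(c[k],1),np.round(p,4))
for n in("wrist","scene","side"): red(n,camera(n))
print(e, [np.round(proj(n,e-[0,0,.014])) for n in("wrist","scene","side")])
for r in pinpoint("release_top","wrist")[:2]: print(r["xy"],r["conf"],onz("wrist",r["xy"],.083))
for r in pinpoint("jaw_face","wrist")[:2]: print(r["xy"],r["conf"],onz("wrist",r["xy"],.095))
for r in pinpoint("jar_b","wrist")[:3]: print(r["xy"],r["conf"],onz("wrist",r["xy"],.008))
```

```text
wrist [ 231  191   46   37 1508] [253.6 208.8] [ 0.5198 -0.0228  0.083 ]
scene [270 202  12   9  63] [275.6 205.4] [ 0.5137 -0.0211  0.083 ]
side [232 198   9   6  43] [236.  200.4] [ 0.5162 -0.0366  0.083 ]
[ 0.52054935 -0.02350428  0.15373026] [array([255., 242.]), array([275., 190.]), array([236., 186.])]
[251.2, 210.5] 0.76 [ 0.51753165 -0.02411561  0.083     ]
[189.3, 149.4] 0.95 [0.47660937 0.02311568 0.095     ]
[347.3, 273.3] 0.97 [ 0.6155199  -0.11941586  0.008     ]
[373.5, 158.9] 0.81 [6.30033264e-01 4.78312409e-06 8.00000000e-03]
[177.5, 47.5] 0.56 [0.45496625 0.09482587 0.008     ]
```

Request:
carry_out([
  [1,0,0,0.6,0],
  [1,0,0,0.6,0],
  [1,0,0,0.4,0],
  [1,0,0,0,0],
  [1,0,0,0.2,0],
  [1,0,0,0.2,0],
])

```text
time: 2.85
ee_pos: [0.5226, -0.0235, 0.0941]
eef_rot: [1.0, 0.0, 0.004, -0.0]
ft_force: [0.1, 0.3, 0.2]
width: 0.0003
```

Request:
carry_out([
  [1,-0.05,0,0.15,0],
  [1,0,0,0.15,0],
])

```text
time: 3.02
ee_pos: [0.5216, -0.0234, 0.085]
eef_rot: [1.0, 0.0, 0.005, -0.0]
ft_force: [0.1, 0.1, 0.0]
width: 0.0004
```

Run:
```python
from h import *
w=camera("wrist");a=camera("scene");b=camera("side")
up=lambda x:cv2.resize(x,(400,300),interpolation=cv2.INTER_CUBIC)
a=a[175:235,240:320];b=b[165:225,200:280]
cv2.imwrite("pics/c3.png",np.vstack([np.hstack([up(a),up(b)]),np.hstack([up(w),up(w[110:302,130:386])])]))
s=read_state();print(s["time"],s["ee_pos"],s["width"],s["ft_force"],s["torque"])
```

```text
3.1667 [ 0.52145085 -0.02347085  0.0849489 ] 0.00023435288802267109 [-0.09471097 -0.0153722   1.01844275] [ 0.00840506 -0.02047746  0.01447202]
```

View pics/c3.png

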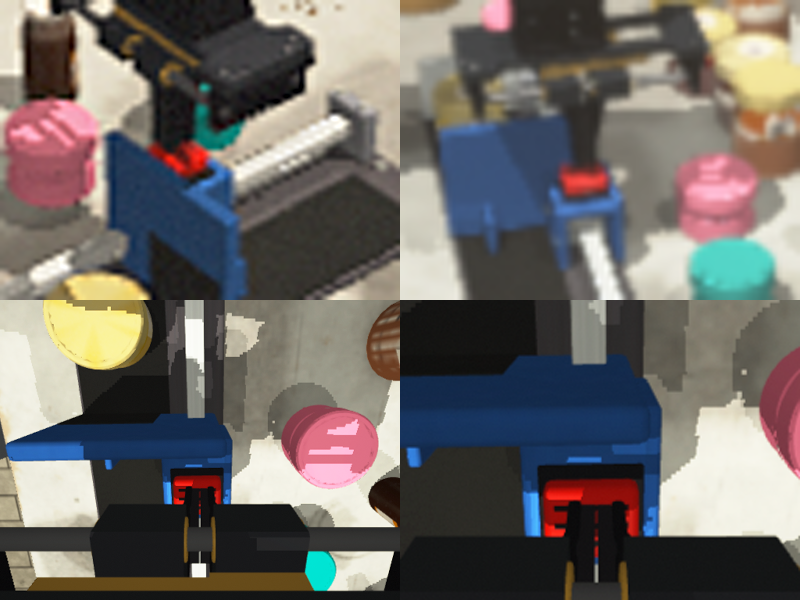

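The fingertips are on the red button, at about (595,520) in the wrist crop, centred in x, and contact is starting (1 N). I'll keep pressing.

Request:
carry_out([
  [1,0,0,0.15,0],
  [1,0,0,0.15,0],
  [1,0,0,0.1,0],
])

```text
time: 3.42
ee_pos: [0.5228, -0.0235, 0.0738]
eef_rot: [1.0, 0.0, 0.006, -0.0]
ft_force: [-3.4, -0.2, 6.3]
width: 0.0004
```

Request:
carry_out([
  [1,-0.03,0,0.08,0],
  [1,-0.03,0,0.08,0],
])

```text
time: 3.58
ee_pos: [0.5227, -0.0235, 0.0701]
eef_rot: [1.0, 0.0, 0.008, -0.0]
ft_force: [-0.4, -0.8, 8.9]
width: 0.0006
```

Request:
carry_out([
  [1,-0.03,0,0.08,0],
  [1,0,0,0.1,0],
  [1,0,0,0.1,0],
])

```text
time: 3.83
ee_pos: [0.5237, -0.0234, 0.0656]
eef_rot: [1.0, 0.0, 0.01, -0.0]
ft_force: [-22.6, 0.8, 56.2]
width: 0.0005
```

Bottom stop reached. I'll retreat upwards.

Request:
carry_out([
  [1,0,0,-0.3,0],
  [1,0,0,-0.5,0],
  [1,0,0,-0.8,0],
  [1,0,0,-1,0],
  [1,0,0,-1,0],
  [1,0,0,0,0],
])

```text
time: 4.33
ee_pos: [0.5208, -0.0235, 0.1774]
eef_rot: [1.0, 0.0, 0.009, -0.0]
ft_force: [1.2, -0.4, 0.1]
width: 0.0004
```

Run:
```python
from h import *
w=camera("wrist");a=camera("scene");b=camera("side")
up=lambda x:cv2.resize(x,(400,300),interpolation=cv2.INTER_CUBIC)
a=a[175:235,240:320];b=b[165:225,200:280]
cv2.imwrite("pics/c4.png",np.vstack([np.hstack([up(a),up(b)]),np.hstack([up(w),up(w[110:302,130:386])])]))
s=read_state();print(s["time"],s["ee_pos"],s["eef_rot"],s["ft_force"])
for q,z in(("jaw_face",.095),("release_top",.0745),("jar_b",.008)):
    for r in pinpoint(q,"wrist")[:3]: print(q,r["xy"],r["conf"],np.round(onz("wrist",r["xy"],z),4))
h,sa,v=cv2.split(cv2.cvtColor(w,cv2.COLOR_BGR2HSV)); m=(((h<8)|(h>172))&(sa>150)&(v>90)).astype(np.uint8)
_,l,st,c=cv2.connectedComponentsWithStats(m);k=1+st[1:,4].argmax();print(st[k],c[k],onz("wrist",c[k],.0745),onz("wrist",c[k],.083))
x,y,ww,hh,_=st[k]
for z in(.0745,.083): print(z,onz("wrist",(x+ww,y+hh/2),z)[0]-onz("wrist",(x,y+hh/2),z)[0])
```

```text
4.4833 [ 0.51803578 -0.02353601  0.17156039] [ 9.99989019e-01  9.28526255e-05  4.68131922e-03 -1.95653358e-04] [ 0.59318275 -0.30948618  0.08795713]
jaw_face [191.4, 142.1] 0.96 [0.4731 0.0256 0.095 ]
jaw_face [176.7, 50.9] 0.4 [0.4668 0.0852 0.095 ]
release_top [249.0, 198.7] 0.62 [ 0.5132 -0.023   0.0745]
jar_b [177.5, 54.5] 0.88 [0.4492 0.0911 0.008 ]
jar_b [364.4, 155.4] 0.87 [6.252e-01 2.000e-04 8.000e-03]
jar_b [337.6, 261.7] 0.61 [ 0.6074 -0.1153  0.008 ]
[ 231  181   42   34 1239] [251.79338176 197.69895077] [ 0.51544571 -0.02208444  0.0745    ] [ 0.51548147 -0.01942808  0.083     ]
0.0745 0.03395397888648799
0.083 0.03286076313894576
```

View pics/c4.png

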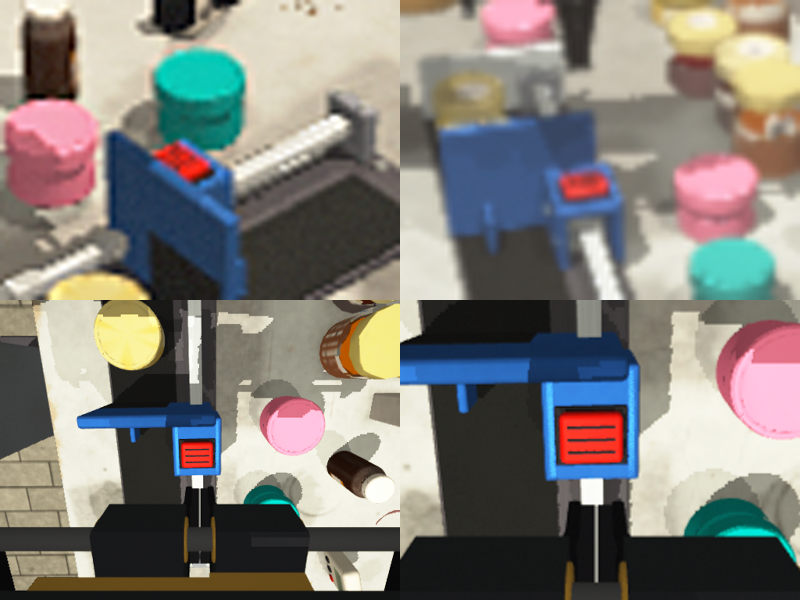

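The button now sits sunk in its blue frame, at about (590,437) in the wrist crop. Its apparent width gives 34 mm at z = 74.5 mm, so it is latched. Next I'll cross over the plate to its jar side and come down in front of the face.

Request:
carry_out([
  [1,-0.2,-0.6,0,0],
  [1,-0.2,-0.7,0,0],
  [1,-0.2,-0.7,0,0],
  [1,-0.15,-0.6,0,0],
  [1,0,0,0,0],
  [1,0,0,0,0],
])

```text
time: 5.13
ee_pos: [0.4912, 0.0558, 0.164]
eef_rot: [1.0, -0.001, -0.001, 0.001]
ft_force: [0.6, -0.6, -1.1]
width: 0.0003
```

Request:
carry_out([
  [1,0,0,0.7,0],
  [1,0,0,0.7,0],
  [1,0,0,0.6,0],
  [1,0,0,0.4,0],
  [1,0,0,0,0],
  [1,0,0,0,0],
])

```text
time: 5.63
ee_pos: [0.491, 0.0515, 0.0869]
eef_rot: [1.0, -0.003, -0.003, 0.001]
ft_force: [-0.4, -0.3, 0.0]
width: 0.0005
```

Now a gentle push towards -y (tool +y), first to make contact.

Request:
carry_out([
  [1,0,0.3,0,0],
  [1,0,0.3,0,0],
  [1,0,0.3,0,0],
  [1,0,0.3,0,0],
  [1,0,0.3,0,0],
])

```text
time: 6.05
ee_pos: [0.4914, 0.0055, 0.0888]
eef_rot: [1.0, -0.001, -0.002, -0.001]
ft_force: [0.6, 5.7, -3.3]
width: 0.0008
```

Request:
carry_out([
  [1,0,0.3,0.03,0],
  [1,0,0.3,0.03,0],
  [1,0,0.3,0.03,0],
  [1,0,0.3,0,0],
  [1,0,0.3,0,0],
])

```text
time: 6.47
ee_pos: [0.4921, -0.0418, 0.0896]
eef_rot: [1.0, -0.001, 0.0, -0.003]
ft_force: [0.2, 5.2, -3.7]
width: 0.0004
```

Request:
carry_out([
  [1,0,0.3,0.05,0],
  [1,0,0.3,0.05,0],
  [1,0,0.3,0.05,0],
  [1,0,0.2,0.03,0],
])

```text
time: 6.8
ee_pos: [0.4935, -0.0776, 0.0879]
eef_rot: [1.0, -0.001, 0.003, -0.005]
ft_force: [-2.1, 4.0, 2.6]
width: 0.0004
```

Run:
```python
from h import *
w=camera("wrist");a=camera("scene");b=camera("side")
up=lambda x:cv2.resize(x,(400,300),interpolation=cv2.INTER_CUBIC)
cv2.imwrite("pics/c5.png",np.vstack([np.hstack([up(a[175:265,220:340]),up(b[165:255,190:310])]),np.hstack([up(w),up(w[110:302,130:386])])]))
s=read_state();print(s["time"],s["ee_pos"],s["eef_rot"],s["ft_force"])
```

```text
6.95 [ 0.49339139 -0.0777059   0.08737188] [ 0.99998625 -0.00188688  0.00273845 -0.00405555] [ 0.99331914  0.49748401 -0.37293996]
```

View pics/c5.png

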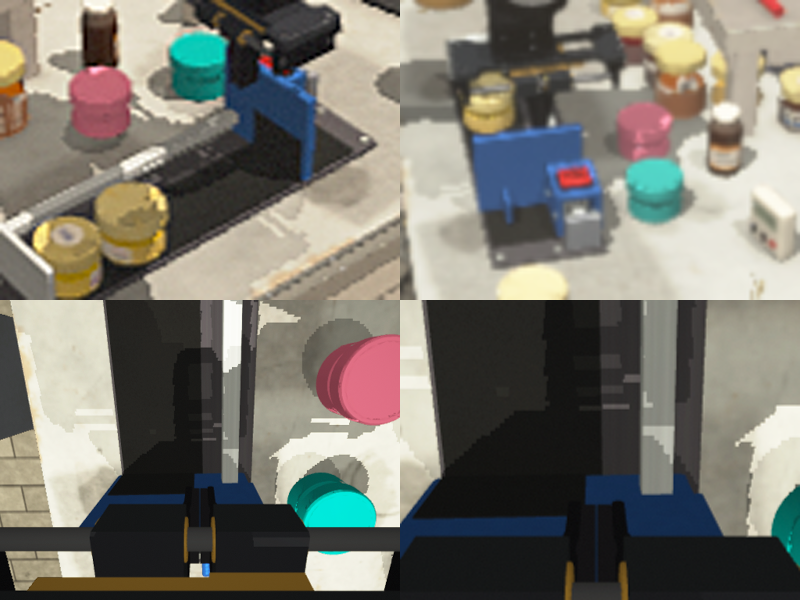

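The crops show the jaw close to the end block; side crop (575,185) is the carriage with a short stretch of bar left. The jars are standing undisturbed. I'll go on in smaller steps until it stops.

Request:
carry_out([
  [1,0,0.25,0.02,0],
  [1,0,0.25,0.02,0],
  [1,0,0.2,0.02,0],
])

```text
time: 7.2
ee_pos: [0.4939, -0.0912, 0.0866]
eef_rot: [1.0, 0.001, 0.003, -0.009]
ft_force: [-9.5, 41.0, 20.5]
width: 0.0007
```

Request:
carry_out([
  [1,0,0.12,0,0],
  [1,0,0.1,0,0],
  [1,0,0.05,0,0],
])

```text
time: 7.45
ee_pos: [0.4937, -0.0903, 0.0869]
eef_rot: [1.0, 0.006, 0.002, -0.014]
ft_force: [-1.3, 3.5, 1.2]
width: 0.0004
```

Request:
carry_out([
  [1,0,0.2,0,0],
  [1,0,0.2,0,0],
])

```text
time: 7.62
ee_pos: [0.4936, -0.0906, 0.087]
eef_rot: [1.0, 0.011, 0.0, -0.021]
ft_force: [-5.5, 26.8, 11.6]
width: 0.0004
```

It's a firm stop: no more movement at 27 N. I'll back off and lift clear.

Request:
carry_out([
  [1,0,-0.2,0,0],
  [1,0,-0.4,0,0],
  [1,0,-0.4,0,0],
  [1,0,0,-0.6,0],
  [1,0,0,-1,0],
  [1,0,0,-1,0],
  [1,0,-0.6,-1,0],
  [1,0,-0.6,0,0],
  [1,0,0,0,0],
  [1,0,0,0,0],
])

```text
time: 8.45
ee_pos: [0.4908, -0.0266, 0.2013]
eef_rot: [1.0, 0.01, -0.001, -0.018]
ft_force: [0.2, -1.4, 1.1]
width: 0.0007
```

Run:
```python
from h import *
w=camera("wrist");a=camera("scene");b=camera("side")
up=lambda x:cv2.resize(x,(400,300),interpolation=cv2.INTER_CUBIC)
cv2.imwrite("pics/c6.png",np.vstack([np.hstack([up(a[175:265,220:340]),up(b[165:255,190:310])]),np.hstack([up(w),up(b[190:235,210:270])])]))
s=read_state();print(s["time"],s["ee_pos"],s["eef_rot"],s["ft_force"])
for n in("scene","side","wrist"):
  for q,z in(("release_top",.0745),("jaw_face",.095),("jar_a",.008),("amber",0)):
    for r in pinpoint(q,n)[:4]: print(n,q,np.round(r["xy"]),round(r["conf"],2),np.round(onz(n,r["xy"],z),3))
```

```text
8.6 [ 0.48993912 -0.02713343  0.19988774] [ 0.99978438  0.0099199  -0.00249629 -0.01807065] [ 0.51881656 -0.51070464 -0.04767864]
scene release_top [302. 193.] 0.51 [ 0.521 -0.145  0.075]
scene release_top [259. 252.] 0.33 [0.376 0.149 0.075]
scene jaw_face [302. 198.] 0.6 [ 0.481 -0.105  0.095]
scene jar_a [251. 212.] 0.9 [0.617 0.008 0.008]
scene jar_a [237. 258.] 0.78 [0.456 0.177 0.008]
scene jar_a [258. 249.] 0.72 [0.45  0.104 0.008]
scene jar_a [278. 204.] 0.71 [ 0.596 -0.099  0.008]
scene amber [252. 196.] 0.56 [ 0.704 -0.059  0.   ]
side release_top [242. 217.] 0.51 [ 0.522 -0.143  0.074]
side jaw_face [229. 208.] 0.71 [ 0.479 -0.104  0.095]
side jar_a [268. 225.] 0.69 [ 0.626 -0.122  0.008]
side jar_a [224. 179.] 0.66 [0.508 0.272 0.008]
side jar_a [211. 201.] 0.56 [0.428 0.1   0.008]
side jar_a [215. 193.] 0.55 [0.452 0.162 0.008]
side amber [288. 216.] 0.65 [ 0.724 -0.069  0.   ]
wrist jar_a [386. 157.] 0.96 [0.629 0.    0.008]
wrist jar_a [219.  57.] 0.75 [0.451 0.095 0.008]
wrist jar_a [362. 258.] 0.62 [ 0.615 -0.117  0.008]
wrist amber [453. 214.] 0.9 [ 0.715 -0.064  0.   ]
```

View pics/c6.png

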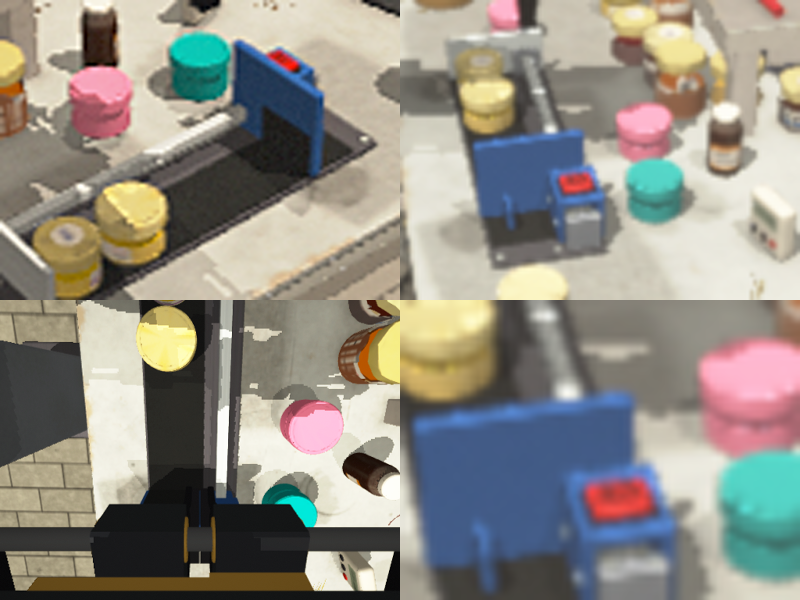

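The side crop shows the carriage against the grey end block at about (580,225), with the button still sunk at (577,183). Both jars stand where they were and the arm is clear, so I'll hand in.

```bash
python3 -c "
from h import *
print(close_job(), read_state()['time'])"
```

```text
the job is handed in; nothing more can be done
the job is handed in; nothing more can be done
```

The jar rack is open. I pressed the red release button to its bottom stop and it stayed down, then pushed the blue jaw back until it stopped hard against the end block. The job was handed in with the arm clear, at about 9 s of the 40 s allowed.

**Button:** the wrist force peaked at 56 N at the bottom, on the fingertips only. After I lifted off, the button sat sunk in its frame, and its apparent size matched the 74.5 mm latched height. It was still down in the last picture.

**Jaw:** it slid at about 5 N. The force rose to 41 N at the stop, and a second push of 27 N gave no further movement. It moved about 127 mm, and the last side picture shows its carriage against the end block.

**Surroundings:** the two rack jars, the two decoy jars and the amber bottle read the same before and after, within about 1–2 cm. I did not measure the tape, `jar_red` or `jar_maroon` again; the arm never went near them.

**Disagreements:**
- **Fingertip reach:** the closed fingertips reached the button about 14 mm lower than the stated tip reach implied, so I worked by force there.
- **Button position:** the scene and side cameras differed from the wrist camera by up to 14 mm, so I used the wrist camera.
- **Tool tilt:** the tool leaned about 2 degrees while pushing at the stop, with no visible effect.

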